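# Load the blue sanding drum into the accessory carousel

## Robot

A 6-joint arm with a two-finger parallel gripper is mounted at the origin on the work surface. World frame = base frame: x ahead of the robot, y to its left, z up, the work surface at z = 0. Lengths are in m, angles in rad, forces in N, time in s.
With the tool pointing down it reaches from about 0.25 to 0.725 m from the base axis. Payload 4 kg.
Tool frame: the origin (TCP) lies at the very end of the fingers, on their centre line; the grasp point (between the pads) lies 19 mm behind it; x points along the fingers, y is the direction in which the jaws open and shut, and the axes are right-handed (so a half turn about x gives the same grasp; the last joint's range is limited). The gripper opens to 85 mm and grips with 20 to 120 N. Pads are 22 mm wide; open, the fingers measure 114 mm over their backs; the gripper's body (76 mm by 85 mm) begins 54 mm behind the grasp point. The pads swing forward as they close: fully open they stand 13 mm farther back than shut.
Start: joints at [-1.262, 0.241, 0.005, 1.335, 0, 1.571], TCP at [0.152, -0.476, 0.231] pointing down, gripper open.
Joint ranges: [-2.72, 2.72], [-1.05, 1.87], [-1.09, 1.28], [-1.99, 2.15], [-1.42, 1.44], [-3.14, 3.14]. Speed limits (rad/s): [2.79, 2.79, 3.14, 3.14, 3.14, 3.14].

## Interface

Orientations are given as a unit quaternion [x, y, z, w].
In Python, from workcell import get_obs, camera, job_done gives the robot as it stands. The module is installed in compiled form; this text tells all that it offers.
- The arm moves only by the tool arm_command, never from a script. Its argument "motion" is a list of rows, each an object of numbers: "x", "y", "z": the shift along the tool's x, y, z in m; "roll": the turn about the tool's x in rad; "fingers": the opening, from 0 (shut) to 1 (fully open). A call has 1 to 20 rows; each row shifts and turns the pose as measured when the row begins, along the tool's axes as they then stand; what a row does not reach is not made up. A row lasts 1/12 s, in which the tool goes at most 41.7 mm and 7.16 degrees, less where a joint would pass 70% of its speed; a pose out of reach is approached as far as the arm can. A call is refused whole if a number of a shift passes 0.0417 or a number of a turn 0.125, either way. A call with a gripper value outside its range is refused whole. The fingers move at their own pace and stop on an object; the grip force is fixed at half the most. Time passes only in rows, so rows that do not move let the fingers close. It gives the time, the measured TCP pose, the force and the opening at its end, in the units of the state.
- get_obs(): the state, without advancing time (a new reading comes with each control period).
- camera(name): name is "scene" or "side" or "wrist"; returns a dict with "frame" (420x560x3 uint8, red, green, blue), "intrinsics" (3x3 intrinsics, pixels), "rvec" (rotation vector, rad) and "tvec" (3), from world to camera coordinates, as OpenCV has them. Camera axes: x right, y down, z forward; pixel columns grow to the right and rows downward; lengths in m; the calibration is good to about 2 mm. A picture is of the moment at which its call begins. There is no depth.
- job_done(): hands the job in, once; it reports no verdict.
The state is a dict: "clock": time; "joint_pos": joint angles; "joint_vel": joint speeds; "tau": joint torques, N m; "eef_pos": TCP position; "tool_rot": TCP orientation; "ft_force": force on the tool from outside, world axes, zero at the start; "ft_torque": the same for the moment, N m; "grip_width": finger opening in m.
Only numpy, scipy, OpenCV 4.12 (cv2) and the standard library are available. Lean on these libraries where they do the work, as an engineer would, in place of code of your own. Each camera call takes 0.05 s, during which the arm holds its last target.

## Task

Turn the accessory carousel by its black bar until the blue bay is centred in the opening of the wire guard, then pick up the blue-capped sanding drum and stand it flat on the floor of that bay, shaft up, and let go. The blue bay must still be centred in the opening when you finish; do not knock over the little wooden carving, and leave the red- and yellow-capped drums on the bench where they are.

Things in the scene. Friction and masses are not known exactly. Their poses are not given: they have to be found in the camera images.
- carousel: Fixed round dark steel base, 300 mm diameter; origin at the centre of its underside, on the bench and on the turning axis. Its -x points through the middle of the wire guard's 80 degree opening, marked by an orange block. Elsewhere a flat guard of 5 mm wires, 84 mm above the bench, 42 to 146 mm radius, on 4 thin posts, covers the bays (no drum fits between the wires).
- turntable (a joint): Angle (rad) of the turntable, which has five equal bays of 72 degrees, about the vertical axis; 0 = blue bay centred in the guard's opening, growing anticlockwise from above. Starts at 0.7 to 2.5, can be turned either way with no stop within a turn, stays where it is left (friction 0.10 N m, no detents, no spring).
- bar_grip (a point): Middle of the black bar grip that turns the turntable, on the turning axis, 108 mm above the bench. The bar is 60 mm long, 16 mm thick, 28 mm high (94 to 122 mm above the bench) and runs along the point's y, square to the direction from the axis to the blue bay. The guard lies below it and farther out (from 42 mm radius).
- blue_bay (a point): Centre of the blue bay's floor (blue disc, blue rim, empty), 88 mm from the axis, 24 mm above the bench. A 72 degree sector from hub (30 mm radius) to rim (134 mm radius, 20 mm high), between dividers 4 mm thick, 35 mm high. Anticlockwise from above follow: red, yellow (empty), green, white; red, green and white hold a fixed drum each, 54 mm high.
- load_point (a point): Fixed point in the middle of the guard's opening, 88 mm from the axis and 24 mm above the bench: the centre of the blue bay must come to it. Nothing stands above the turntable there.
- blue_drum: Loose sanding drum to be loaded: brown abrasive cylinder 44 mm diameter, 20 mm high, with a blue cap 40 mm diameter from 20 to 24 mm height, and a steel shaft 14 mm diameter standing up from 24 to 54 mm height. Origin at the centre of its underside, z along the shaft. About 90 g. It stands on the bench shaft up; take it by the shaft.
- red_drum: Same drum with a red cap, standing on the bench: leave alone.
- yellow_drum: Same drum with a yellow cap, standing on the bench: leave alone.
- carving: Small loose wooden figure, 54 mm diameter at the foot, 101 mm high, standing on the bench; origin at the centre of its underside. Do not tip it.
Mind the look-alikes: they are no part of the job. What is shaped like the blue_drum but green or turquoise is not meant.

How it is judged:
On the way:
1. the blue bay is turned to the guard's opening while the blue drum is not yet in the carousel (horizontal distance between blue_bay and load_point below 0.018 m and horizontal distance between blue_drum and carousel above 0.16 m), for 0.2 s.
At the end, for the whole second after the job is handed in: Blue bay's centre within 18 mm (12 degrees of turn) of the middle of the guard's opening, turntable at rest; blue drum still and released in the blue bay, underside within 4 mm of the bay floor's height, within 50 mm of the bay's centre, shaft up within 7 degrees (horizontal distance between blue_bay and load_point below 0.018 m and velocity of joint turntable between -0.05 and 0.05 rad/s and horizontal distance between blue_drum and blue_bay below 0.05 m and height (world z) of blue_drum between 0.02 and 0.028 m and angle between blue_drum's own z axis and vertical below 0.12 rad and linear speed of blue_drum below 0.02 m/s); the robot touches nothing.
It fails at once if the carving is tipped over (angle between carving's own z axis and vertical above 0.6 rad).
It fails at once if the red-capped drum is moved by more than 40 mm (distance of red_drum from where it was at the start of the episode above 0.04 m).
It fails at once if the yellow-capped drum is moved by more than 40 mm (distance of yellow_drum from where it was at the start of the episode above 0.04 m).
It also fails if it takes over 58 s, if anything falls off the work surface, if the arm or the gripper's body presses on something with over 40 N, if the wrist force passes 120 N, or if a joint passes its speed limit or range.

## Working session

There is one attempt and no reset: what is moved stays moved. The work goes in short steps, Python scripts to look and compute and a tool call to move; the robot and the scene stay as the last step left them, time stands still between calls to the robot, and variables do not carry over. Pictures are saved under pics/ and viewed, and the job is handed in when it is done.

Besides the shell and the picture viewer there is one more tool, called after ">>>" as name(argument=value, ...) on one line, values as JSON. arm_command: Moves the arm, as the interface text tells. Its arguments: {"type":"object","properties":{"motion":{"type":"array","items":{"type":"object","properties":{"x":{"type":"number"},"y":{"type":"number"},"z":{"type":"number"},"roll":{"type":"number"},"fingers":{"type":"number"}}}}},"required":["motion"]}

```bash
mkdir -p pics; cat > h.py <<'E'
import numpy as np,cv2
from workcell import get_obs,camera
def snap(n,f):
    c=camera(n); cv2.imwrite('pics/'+f,cv2.cvtColor(c['frame'],cv2.COLOR_RGB2BGR)); 
    np.savez('pics/'+f+'.npz',**c); return c
def ray(c,u,v,z):
    K=np.array(c['intrinsics']);R=cv2.Rodrigues(np.array(c['rvec'],float))[0];t=np.array(c['tvec'],float).ravel()
    d=R.T@np.linalg.inv(K)@[u,v,1.];o=-R.T@t
    return o+d*(z-o[2])/d[2]
def proj(c,P):
    return cv2.projectPoints(np.array(P,float).reshape(-1,3),np.array(c['rvec'],float),np.array(c['tvec'],float),np.array(c['intrinsics'],float),None)[0].reshape(-1,2)
E
python3 - <<'E'
from h import *
for n in ['scene','side','wrist']: 
    c=snap(n,n+'0.png'); R=cv2.Rodrigues(np.array(c['rvec'],float))[0]; print(n,-R.T@np.array(c['tvec']).ravel(),R[2],c['intrinsics'][0][0])
print(get_obs())
E
```

```text
scene [1.05319837 0.48573711 0.81143475] [-0.46782203 -0.54630144 -0.6947642 ] 527.3285933059028
side [0.15500705 0.51637854 0.72735606] [ 0.44043287 -0.61116559 -0.65764391] 511.61552582036967
wrist [ 0.23197062 -0.44989675  0.37326396] [-0.31219099 -0.09610766 -0.94514555] 319.8229966830127
{'clock': 0.15, 'joint_pos': array([-1.26205616e+00,  2.41243754e-01,  4.02509122e-03,  1.33520936e+00,
       -9.28832345e-06,  1.57077288e+00]), 'joint_vel': array([-0.00031977, -0.00149104,  0.0033947 ,  0.00048578,  0.00185223,
       -0.00267225]), 'tau': array([-8.04716115e-05, -3.72634649e+01,  2.52638537e+01,  1.23833923e-02,
       -8.49989050e-06, -1.14289005e-06]), 'eef_pos': array([ 0.15177855, -0.47589518,  0.23061228]), 'tool_rot': array([-0.69860483, -0.1093008 ,  0.69878871, -0.10816175]), 'ft_force': array([-0.16371617, -0.53485851, -0.67360184]), 'ft_torque': array([-0.01335363, -0.02853281,  0.00519614]), 'grip_width': 0.08564115293378947}
```

View pics/scene0.png

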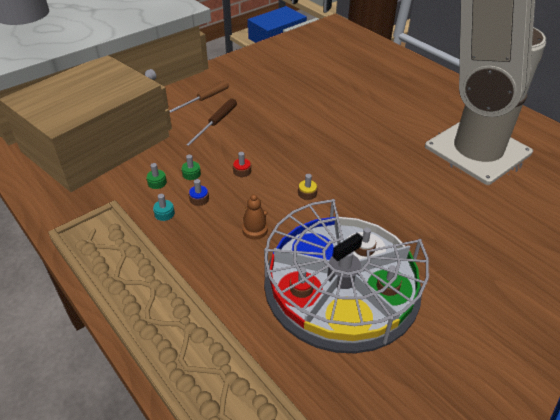

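View pics/side0.png

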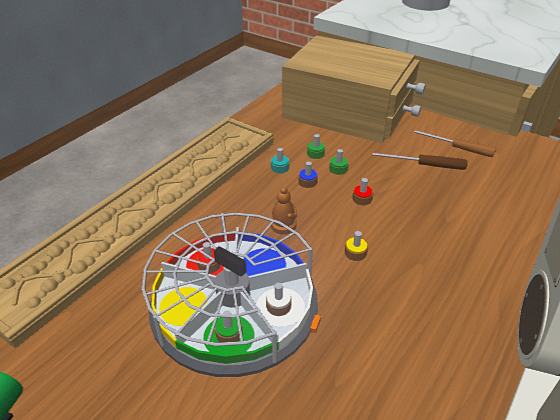

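View pics/wrist0.png

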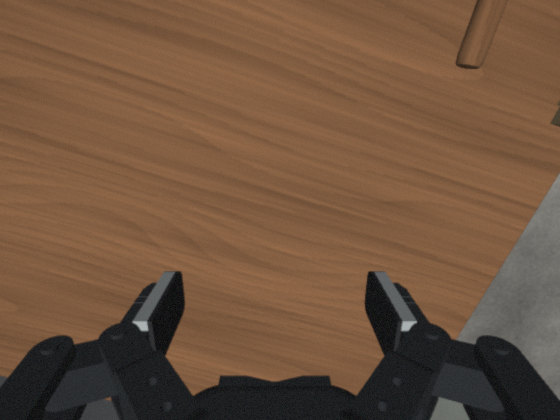

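Scene view candidates: blue drum (198,192), turquoise drum (164,208), green drums (157,177) and (191,169), red (242,165), yellow (308,187). The blue bay disc on the carousel (315,243) is also blue. In the side view the blue drum is at (308,175). I choose the (198,192)/(308,175) one by its pure blue cap, then measure and check it in a crop.

```bash
python3 - <<'E'
from h import *
cs={n:dict(np.load(f'pics/{n}0.png.npz')) for n in ['scene','side']}
def ctr(c,h0,h1,win,smin=150,vmin=60):
    hsv=cv2.cvtColor(c['frame'],cv2.COLOR_RGB2HSV)
    m=cv2.inRange(hsv,(h0,smin,vmin),(h1,255,255)); x0,y0,x1,y1=win
    M=np.zeros_like(m);M[y0:y1,x0:x1]=m[y0:y1,x0:x1]
    ys,xs=np.nonzero(M)
    # bounding-box centre
    return (xs.min()+xs.max())/2,(ys.min()+ys.max())/2,len(xs)
def sph(name,hr,ws,wd,z):
    for n,w in (('scene',ws),('side',wd)):
        try:
            u,v,k=ctr(cs[n],*hr,w); print(name,n,round(u),round(v),k,ray(cs[n],u,v,z).round(4))
        except Exception as e: print(name,n,e)
sph('blue',(110,130),(180,175,218,212),(290,160,325,190),.022)
sph('turq',(80,100),(145,190,180,225),(265,145,295,175),.022)
sph('greenA',(50,75),(175,155,205,182),(325,145,352,178),.022)
sph('greenB',(50,75),(140,165,172,190),(303,135,328,160),.022)
sph('yellow',(22,35),(290,170,325,200),(340,230,375,262),.022)
sph('red',(0,6),(225,150,258,180),(350,175,380,205),.022)
sph('orange',(5,18),(0,0,1,1),(305,310,325,335),.01)
# carving foot
for n,p in (('scene',(255,229)),('side',(283,228))): print('carv',ray(cs[n],*p,0.0).round(3))
# bar : dark pixels
for n,w in (('scene',(325,225,370,265)),('side',(205,240,255,280))):
    g=cs[n]['frame'].max(2);x0,y0,x1,y1=w
    m=np.zeros_like(g);m[y0:y1,x0:x1]=(g[y0:y1,x0:x1]<45)*255
    k,l,st,ce=cv2.connectedComponentsWithStats(m);i=1+np.argmax(st[1:,4]);print('bar',n,st[i],ce[i],ray(cs[n],*ce[i],.108).round(4))
a=cs['scene']['frame'][140:230,130:270];b=cs['side']['frame'][130:260,250:390]
c=cs['scene']['frame'][190:350,255:435]
f=lambda i,s:cv2.resize(i,None,fx=s,fy=s,interpolation=2)
cv2.imwrite('pics/crop1.png',f(a,5)[:,:,::-1]);cv2.imwrite('pics/crop2.png',f(c,4)[:590,:,::-1])
cv2.imwrite('pics/crop3.png',f(cs['side']['frame'][205:380,135:330],3.4)[:,:,::-1])
E
```

```text
blue scene 198 192 141 [ 0.6389 -0.2862  0.022 ]
blue side 308 174 117 [ 0.6371 -0.2861  0.022 ]
turq scene 163 210 263 [ 0.7278 -0.2853  0.022 ]
turq side 280 164 125 [ 0.7139 -0.2826  0.022 ]
greenA scene 191 170 200 [ 0.6099 -0.3594  0.022 ]
greenA side 338 164 112 [ 0.6003 -0.3609  0.022 ]
greenB scene 156 179 209 [ 0.6894 -0.3831  0.022 ]
greenB side 316 149 94 [ 0.6761 -0.3813  0.022 ]
yellow scene 308 186 145 [ 0.4376 -0.1486  0.022 ]
yellow side 356 244 205 [ 0.4385 -0.1476  0.022 ]
red scene 242 164 136 [ 0.5075 -0.3022  0.022 ]
red side 363 191 138 [ 0.5052 -0.3024  0.022 ]
orange scene zero-size array to reduction operation minimum which has no identity
orange side 317 324 104 [0.4056 0.0485 0.01  ]
carv [ 0.598 -0.135  0.   ]
carv [ 0.595 -0.125  0.   ]
bar scene [333 234  30  27 408] [347.03186275 246.71813725] [0.5579 0.0857 0.108 ]
bar side [218 247   2   1   2] [218.5 247. ] [0.5931 0.0722 0.108 ]
```

View pics/crop1.png

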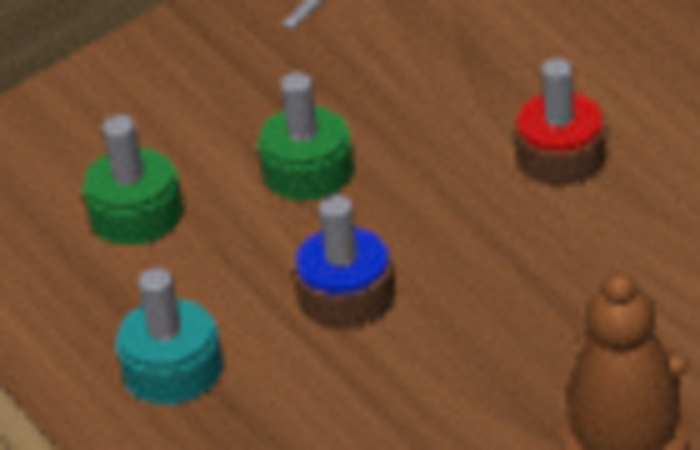

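View pics/crop2.png

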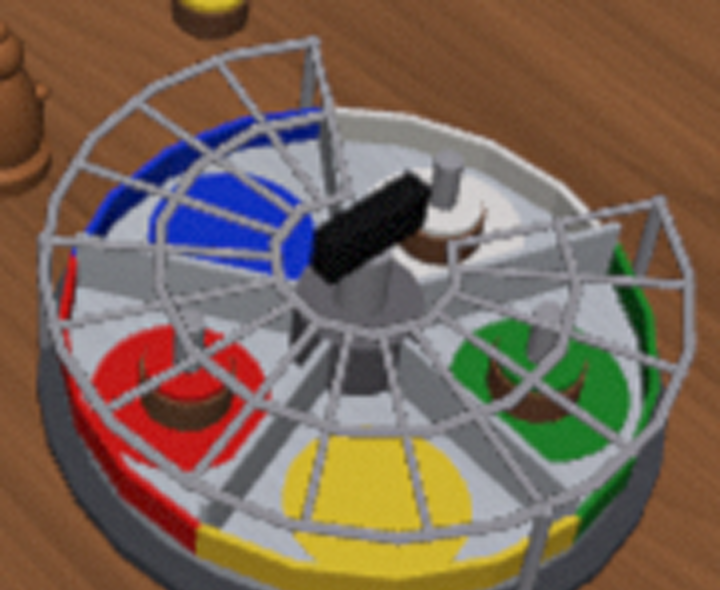

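View pics/crop3.png

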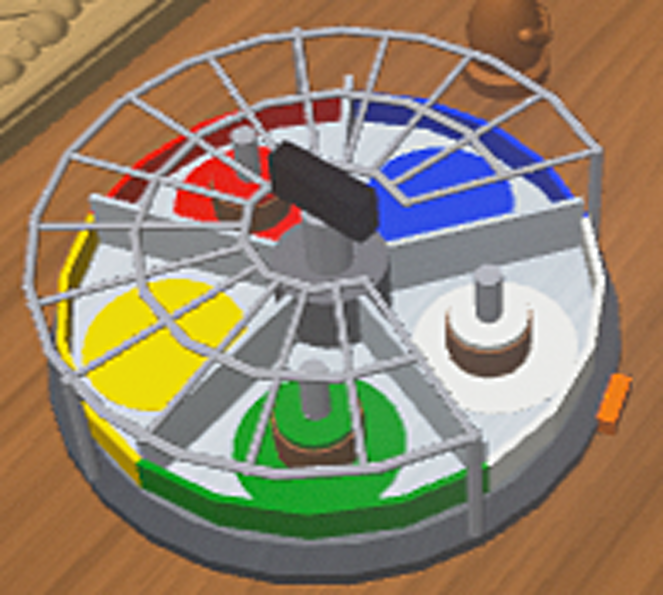

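```bash
python3 - <<'E'
from h import *
cs={n:dict(np.load(f'pics/{n}0.png.npz')) for n in ['scene','side']}
for n,w,th in (('scene',(325,225,370,265),50),('side',(205,240,255,280),65)):
    g=cs[n]['frame'].max(2);x0,y0,x1,y1=w
    m=np.zeros_like(g);m[y0:y1,x0:x1]=(g[y0:y1,x0:x1]<th)*255
    k,l,st,ce=cv2.connectedComponentsWithStats(m);i=1+np.argmax(st[1:,4])
    hull=cv2.convexHull(np.argwhere(l==i)[:,::-1].astype(np.int32)); M=cv2.moments(hull);u,v=M['m10']/M['m00'],M['m01']/M['m00']
    print('bar',n,st[i],u,v,ray(cs[n],u,v,.108).round(4))
    print(cv2.minAreaRect(hull))
# floor discs: hull centroid on z=.024
W={'scene':{'red':((0,8),(277,270,326,309)),'yellow':((22,34),(322,295,375,328)),'green':((50,75),(366,265,414,308)),'blue':((110,130),(291,230,336,262))},
'side':{'red':((0,8),(186,246,222,275)),'yellow':((22,34),(158,284,210,328)),'green':((50,75),(202,310,257,346)),'blue':((110,130),(240,246,288,278))}}
ax=np.array([.558,.0855])
for n in W:
  hsv=cv2.cvtColor(cs[n]['frame'],cv2.COLOR_RGB2HSV)
  for k,((a,b),(x0,y0,x1,y1)) in W[n].items():
    m=np.zeros(hsv.shape[:2],np.uint8);m[y0:y1,x0:x1]=cv2.inRange(hsv,(a,140,60),(b,255,255))[y0:y1,x0:x1]
    p=np.argwhere(m)[:,::-1]; q=np.array([ray(cs[n],*e,.024)[:2] for e in p]); c,r=cv2.minEnclosingCircle(q.astype(np.float32)); d=np.array(c)-ax
    print(n,k,np.round(c,4),round(r,4),'rad',np.hypot(*d).round(4),'ang',np.degrees(np.arctan2(d[1],d[0])).round(1))
E
```

```text
bar scene [333 234  30  27 415] 347.03810669875645 246.81949458483754 [0.5581 0.0858 0.108 ]
((347.13482666015625, 246.41574096679688), (14.415971755981445, 35.191932678222656), 57.9946174621582)
bar side [214 247  32  29 483] 229.5921490352628 260.9065202927478 [0.5571 0.0865 0.108 ]
((229.45645141601562, 260.71160888671875), (37.486629486083984, 15.441027641296387), 30.068584442138672)
scene red [0.6462 0.0595] 0.0475 rad 0.0919 ang -16.4
scene yellow [0.6105 0.1545] 0.0413 rad 0.0867 ang 52.8
scene green [0.5081 0.1664] 0.0485 rad 0.0951 ang 121.7
scene blue [ 0.5514 -0.0139] 0.0524 rad 0.0996 ang -93.8
side red [0.6583 0.0552] 0.0488 rad 0.1048 ang -16.8
side yellow [0.6284 0.1591] 0.0548 rad 0.1018 ang 46.2
side green [0.5085 0.1585] 0.041 rad 0.0882 ang 124.2
side blue [ 0.5542 -0.0142] 0.0513 rad 0.0998 ang -92.2
```

```bash
cat >> h.py <<'E'
from scipy.spatial.transform import Rotation as Ro
def axes():
    o=get_obs();R=Ro.from_quat(o['tool_rot']).as_matrix();return o,R
def plan(target,yaw=None):
    """shift in tool axes to reach target; yaw=desired jaw direction (deg, mod 180)"""
    o,R=axes();d=R.T@(np.array(target)-o['eef_pos'])
    j=np.degrees(np.arctan2(R[1,1],R[0,1]))
    print('clock',o['clock'],'tcp',o['eef_pos'].round(4),'jaw yaw',j.round(2),'tilt x-axis',R[:,0].round(4),'grip',round(o['grip_width'],4),'F',np.round(o['ft_force'],1))
    print('q',o['joint_pos'].round(3),'shift in tool xyz',d.round(4),end=' ')
    if yaw is not None:
        a=(-(yaw-j)+90)%180-90; print('roll',np.radians(a).round(4),end='')
    print()
E
python3 - <<'E'
from h import *
cs={n:dict(np.load(f'pics/{n}0.png.npz')) for n in ['scene','side']}
ax=np.array([.5576,.086])
for n,P in (('scene',[(332.5,200),(418.8,241)]),('side',[(310.6,249),(275.6,334.4)])):
    for p in P:
        d=ray(cs[n],*p,.084)[:2]-ax; print(n,np.hypot(*d).round(3),np.degrees(np.arctan2(d[1],d[0]))%360)
plan([.5576,.086,.23],-91.5)
E
```

```text
scene 0.147 235.8161003185936
scene 0.144 155.08734479961132
side 0.146 234.99135712764644
side 0.15 155.75959800900267
clock 0.15 tcp [ 0.1518 -0.4759  0.2306] jaw yaw -72.31 tilt x-axis [-5.0e-04  1.6e-03 -1.0e+00] grip 0.0856 F [-0.2 -0.5 -0.7]
q [-1.262  0.241  0.004  1.335 -0.     1.571] shift in tool xyz [ 0.0013 -0.412  -0.5574] roll 0.3349
```

>>> arm_command(motion=[{"y": -0.024, "z": -0.033, "roll": 0.1}, {"y": -0.024, "z": -0.033, "roll": 0.1}])

```text
schema error: expected keys x, y, z, roll, fingers
```

```bash
python3 -c "
from h import *
plan([.5576,.086,.23],-91.5)"
```

```text
clock 0.15 tcp [ 0.1518 -0.4759  0.2306] jaw yaw -72.31 tilt x-axis [-5.0e-04  1.6e-03 -1.0e+00] grip 0.0856 F [-0.2 -0.5 -0.7]
q [-1.262  0.241  0.004  1.335 -0.     1.571] shift in tool xyz [ 0.0013 -0.412  -0.5574] roll 0.3349
```

>>> arm_command(motion=[{"x": 0, "y": -0.024, "z": -0.033, "roll": 0, "fingers": 1}, {"x": 0, "y": -0.024, "z": -0.033, "roll": 0, "fingers": 1}, {"x": 0, "y": 0, "z": 0, "roll": 0.1, "fingers": 1}, {"x": 0, "y": 0, "z": 0, "roll": 0.1, "fingers": 1}])

```text
clock: 0.48
eef_pos: [0.2006, -0.408, 0.2282]
tool_rot: [-0.706, -0.036, 0.707, -0.033]
ft_force: [-0.0, -0.4, 0.6]
grip_width: 0.0852
```

```bash
python3 -c "
from h import *
plan([.5576,.086,.23],-91.5)"
```

```text
clock 0.4833 tcp [ 0.2006 -0.408   0.2282] jaw yaw -84.37 tilt x-axis [-0.0019  0.0048 -1.    ] grip 0.0852 F [-0.  -0.4  0.6]
q [-1.114  0.157 -0.109  1.311  0.     1.929] shift in tool xyz [-1.000e-04 -4.565e-01 -4.037e-01] roll 0.1245
```

>>> arm_command(motion=[{"x": 0, "y": 0, "z": 0, "roll": -0.125, "fingers": 1}, {"x": 0, "y": 0, "z": 0, "roll": -0.125, "fingers": 1}, {"x": 0, "y": 0, "z": 0, "roll": -0.125, "fingers": 1}, {"x": 0, "y": 0, "z": 0, "roll": -0.125, "fingers": 1}, {"x": 0, "y": 0, "z": 0, "roll": -0.125, "fingers": 1}, {"x": 0, "y": 0, "z": 0, "roll": -0.125, "fingers": 1}, {"x": 0, "y": 0, "z": 0, "roll": -0.125, "fingers": 1}, {"x": 0, "y": 0, "z": 0, "roll": -0.125, "fingers": 1}, {"x": 0, "y": 0, "z": 0, "roll": -0.125, "fingers": 1}, {"x": 0, "y": 0, "z": 0, "roll": -0.125, "fingers": 1}, {"x": 0, "y": 0, "z": 0, "roll": -0.125, "fingers": 1}, {"x": 0, "y": 0, "z": 0, "roll": -0.125, "fingers": 1}, {"x": 0, "y": 0, "z": 0, "roll": -0.125, "fingers": 1}, {"x": 0, "y": 0, "z": 0, "roll": -0.125, "fingers": 1}, {"x": 0, "y": 0, "z": 0, "roll": -0.125, "fingers": 1}, {"x": 0, "y": 0, "z": 0, "roll": -0.125, "fingers": 1}, {"x": 0, "y": 0, "z": 0, "roll": -0.125, "fingers": 0.6}, {"x": 0, "y": 0, "z": 0, "roll": -0.125, "fingers": 0.6}, {"x": 0, "y": 0, "z": 0, "roll": -0.125, "fingers": 0.6}, {"x": 0, "y": 0, "z": 0, "roll": -0.125, "fingers": 0.6}])

```text
clock: 2.15
eef_pos: [0.1995, -0.4009, 0.2219]
tool_rot: [0.194, 0.686, -0.183, 0.677]
ft_force: [0.0, 0.8, 0.4]
grip_width: 0.0516
```

```bash
python3 -c "
from h import *
plan([.5576,.086,.23],-91.5)"
```

```text
clock 2.15 tcp [ 0.1995 -0.4009  0.2219] jaw yaw 59.09 tilt x-axis [-0.0087  0.019  -0.9998] grip 0.0516 F [0.  0.8 0.4]
q [-1.109e+00  1.590e-01 -1.230e-01  1.310e+00  1.000e-03 -5.700e-01] shift in tool xyz [-0.002   0.6017  0.057 ] roll -0.5133
```

>>> arm_command(motion=[{"x": 0, "y": 0.0405, "z": 0.004, "roll": 0, "fingers": 0.6}, {"x": 0, "y": 0.0405, "z": 0.004, "roll": 0, "fingers": 0.6}, {"x": 0, "y": 0.0405, "z": 0.004, "roll": 0, "fingers": 0.6}, {"x": 0, "y": 0.0405, "z": 0.004, "roll": 0, "fingers": 0.6}, {"x": 0, "y": 0.0405, "z": 0.004, "roll": 0, "fingers": 0.6}, {"x": 0, "y": 0.0405, "z": 0.004, "roll": 0, "fingers": 0.6}, {"x": 0, "y": 0.0405, "z": 0.004, "roll": 0, "fingers": 0.6}, {"x": 0, "y": 0.0405, "z": 0.004, "roll": 0, "fingers": 0.6}, {"x": 0, "y": 0.0405, "z": 0.004, "roll": 0, "fingers": 0.6}, {"x": 0, "y": 0.0405, "z": 0.004, "roll": 0, "fingers": 0.6}, {"x": 0, "y": 0.0405, "z": 0.004, "roll": 0, "fingers": 0.6}, {"x": 0, "y": 0.0405, "z": 0.004, "roll": 0, "fingers": 0.6}, {"x": 0, "y": 0.0405, "z": 0.004, "roll": 0, "fingers": 0.6}])

```text
clock: 3.23
eef_pos: [0.5182, 0.03, 0.2234]
tool_rot: [0.198, 0.686, -0.188, 0.675]
ft_force: [1.4, -0.7, 1.2]
grip_width: 0.051
```

```bash
python3 -c "
from h import *
plan([.5576,.086,.21],-91.5)
snap('wrist','w1.png')"
```

```text
clock 3.2333 tcp [0.5182 0.03   0.2234] jaw yaw 58.32 tilt x-axis [-0.0114  0.0167 -0.9998] grip 0.051 F [ 1.4 -0.7  1.2]
q [0.048 0.29  0.051 1.342 0.017 0.6  ] shift in tool xyz [0.0139 0.0682 0.0043] roll -0.5267
```

View pics/w1.png

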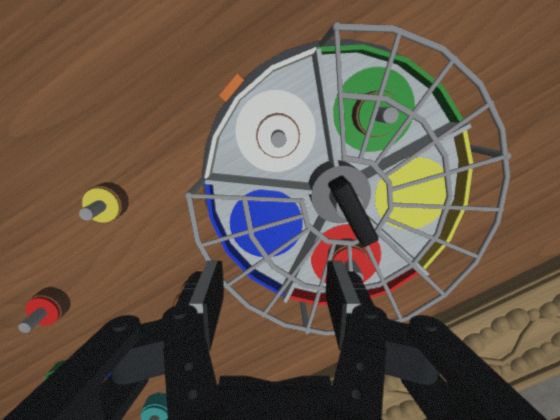

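The wrist view shows the white bay at the opening (disc at 276,131), the orange block at (231,87), the blue disc at (267,223) and the bar from (340,185) to (368,238). I'll use it to refine the axis, the bay angle and the opening direction.

```bash
python3 - <<'E'
from h import *
c=dict(np.load('pics/w1.png.npz'))
hsv=cv2.cvtColor(c['frame'],cv2.COLOR_RGB2HSV)
W={'yellow':((22,34),(372,150,446,235)),'green':((50,75),(334,66,415,152)),'blue':((110,130),(227,188,305,258)),'orange':((5,16),(215,70,245,104))}
ax=np.array([.5576,.086])
for k,((a,b),(x0,y0,x1,y1)) in W.items():
    m=np.zeros(hsv.shape[:2],np.uint8);m[y0:y1,x0:x1]=cv2.inRange(hsv,(a,140,60),(b,255,255))[y0:y1,x0:x1]
    kk,l,st,ce=cv2.connectedComponentsWithStats(cv2.morphologyEx(m,cv2.MORPH_CLOSE,np.ones((9,9))));i=1+np.argmax(st[1:,4]);p=np.argwhere(l==i)[:,::-1]
    q=np.array([ray(c,*e,.024 if k!='orange' else .01)[:2] for e in p]).astype(np.float32); cc,r=cv2.minEnclosingCircle(q); d=np.array(cc)-ax
    cm=q.mean(0)-ax
    print(k,np.round(cc,4),round(r,4),'rad',np.hypot(*d).round(4),'ang',np.degrees(np.arctan2(d[1],d[0])).round(1),'centroid',np.hypot(*cm).round(4),np.degrees(np.arctan2(cm[1],cm[0])).round(1))
for p in [(337,27),(190,195)]:
    d=ray(c,*p,.084)[:2]-ax;print('guard',np.hypot(*d),np.degrees(np.arctan2(d[1],d[0]))%360)
g=c['frame'].max(2);m=np.zeros_like(g);m[170:250,325:385]=(g[170:250,325:385]<40)*255
kk,l,st,ce=cv2.connectedComponentsWithStats(m);i=1+np.argmax(st[1:,4]);p=np.argwhere(l==i)[:,::-1];print(st[i])
# bar hull centroid / direction
q=np.array([ray(c,*e,.112)[:2] for e in p]).astype(np.float32)
print('bar',cv2.minAreaRect(q))
# top face brightness
E
```

```text
yellow [0.6136 0.1558] 0.0419 rad 0.0895 ang 51.3 centroid 0.089 52.5
green [0.5086 0.1588] 0.0407 rad 0.0878 ang 124.0 centroid 0.0882 125.8
blue [ 0.5572 -0.0109] 0.0501 rad 0.0969 ang -90.2 centroid 0.091 -91.5
orange [0.4118 0.0452] 0.016 rad 0.1514 ang -164.4 centroid 0.1519 -164.5
guard 0.14506356593145886 155.05254780553815
guard 0.14418459789121446 235.6043812076053
[329 176  45  70 720]
bar ((0.5578014850616455, 0.08514616638422012), (0.016035083681344986, 0.06637382507324219), 87.53304290771484)
```

>>> arm_command(motion=[{"x": 0, "y": 0.034, "z": 0.002, "roll": 0, "fingers": 0.6}, {"x": 0, "y": 0.034, "z": 0.002, "roll": 0, "fingers": 0.6}, {"x": 0, "y": 0, "z": 0, "roll": -0.11, "fingers": 0.6}, {"x": 0, "y": 0, "z": 0, "roll": -0.11, "fingers": 0.6}, {"x": 0, "y": 0, "z": 0, "roll": -0.11, "fingers": 0.6}, {"x": 0, "y": 0, "z": 0, "roll": -0.11, "fingers": 0.6}, {"x": 0, "y": 0, "z": 0, "roll": -0.11, "fingers": 0.6}])

```text
clock: 3.87
eef_pos: [0.5614, 0.0986, 0.2168]
tool_rot: [-0.006, 0.713, 0.021, 0.701]
ft_force: [-0.3, 0.4, -0.6]
grip_width: 0.0513
```

```bash
python3 -c "
from h import *
plan([.5577,.0858,.097],-91.8)"
```

```text
clock 3.8667 tcp [0.5614 0.0986 0.2168] jaw yaw 92.17 tilt x-axis [-0.0183  0.02   -0.9996] grip 0.0513 F [-0.3  0.4 -0.6]
q [0.162 0.399 0.189 1.376 0.023 0.124] shift in tool xyz [ 0.1196 -0.0151 -0.002 ] roll 0.0692
```

>>> arm_command(motion=[{"x": 0, "y": -0.012, "z": -0.002, "roll": 0.06, "fingers": 0.6}, {"x": 0.035, "y": 0, "z": 0, "roll": 0, "fingers": 0.6}, {"x": 0.035, "y": 0, "z": 0, "roll": 0, "fingers": 0.6}])

```text
clock: 4.12
eef_pos: [0.5637, 0.0882, 0.1519]
tool_rot: [0.014, 0.708, 0.001, 0.706]
ft_force: [-0.2, 0.1, -0.5]
grip_width: 0.0515
```

```bash
python3 -c "
from h import *
plan([.5577,.0858,.097],-91.8)"
```

```text
clock 4.1167 tcp [0.5637 0.0882 0.1519] jaw yaw 88.92 tilt x-axis [-0.0036  0.0221 -0.9997] grip 0.0515 F [-0.2  0.1 -0.5]
q [0.143 0.424 0.055 1.202 0.022 0.162] shift in tool xyz [ 0.0549 -0.0037 -0.0057] roll 0.0126
```

>>> arm_command(motion=[{"x": 0.022, "y": -0.003, "z": -0.006, "roll": 0.01, "fingers": 0.6}, {"x": 0.022, "y": 0, "z": 0, "roll": 0, "fingers": 0.6}, {"x": 0.0, "y": 0, "z": 0, "roll": 0, "fingers": 0.6}])

```text
clock: 4.37
eef_pos: [0.5517, 0.0844, 0.0988]
tool_rot: [0.018, 0.713, -0.004, 0.701]
ft_force: [-1.3, 0.6, -0.8]
grip_width: 0.0511
```

```bash
python3 -c "
from h import *
plan([.5577,.0858,.097],-91.8)"
```

```text
clock 4.3667 tcp [0.5517 0.0844 0.0988] jaw yaw 88.27 tilt x-axis [-0.0158  0.0202 -0.9997] grip 0.0511 F [-1.3  0.6 -0.8]
q [ 0.14   0.453 -0.047  1.084  0.022  0.17 ] shift in tool xyz [0.0017 0.0015 0.0059] roll 0.0012
```

>>> arm_command(motion=[{"x": 0, "y": 0.001, "z": 0.005, "roll": 0, "fingers": 0.5}, {"x": 0.0, "y": 0, "z": 0, "roll": 0, "fingers": 0.1}, {"x": 0.0, "y": 0, "z": 0, "roll": 0, "fingers": 0}, {"x": 0.0, "y": 0, "z": 0, "roll": 0, "fingers": 0}, {"x": 0.0, "y": 0, "z": 0, "roll": 0, "fingers": 0}])

```text
clock: 4.78
eef_pos: [0.5572, 0.0853, 0.0999]
tool_rot: [0.017, 0.713, -0.003, 0.701]
ft_force: [0.2, 0.4, -8.5]
grip_width: 0.015
```

```bash
python3 -c "
from h import *
plan([.5577,.0858,.098],-91.8)"
```

```text
clock 4.7833 tcp [0.5572 0.0853 0.0999] jaw yaw 88.32 tilt x-axis [-0.0177  0.0198 -0.9996] grip 0.015 F [ 0.2  0.4 -8.5]
q [ 0.14   0.464 -0.027  1.095  0.022  0.169] shift in tool xyz [0.0019 0.0005 0.0005] roll 0.0021
```

>>> arm_command(motion=[{"x": 0, "y": 0, "z": 0, "roll": 0.1, "fingers": 0}, {"x": 0.0, "y": 0, "z": 0, "roll": 0.1, "fingers": 0}, {"x": 0.0, "y": 0, "z": 0, "roll": 0.1, "fingers": 0}, {"x": 0.0, "y": 0, "z": 0, "roll": 0.1, "fingers": 0}])

```text
clock: 5.12
eef_pos: [0.5573, 0.0857, 0.0999]
tool_rot: [0.16, 0.697, -0.15, 0.682]
ft_force: [0.4, 2.0, -5.5]
grip_width: 0.015
```

```bash
python3 -c "
from h import *
plan([.5577,.0858,.099],-164.6)"
```

```text
clock 5.1167 tcp [0.5573 0.0857 0.0999] jaw yaw 64.64 tilt x-axis [-0.0176  0.0181 -0.9997] grip 0.015 F [ 0.4  2.  -5.5]
q [ 0.142  0.464 -0.026  1.096  0.02   0.584] shift in tool xyz [0.0009 0.0002 0.0003] roll 0.8594
```

Working well, with low forces. I'll continue the turn.

>>> arm_command(motion=[{"x": 0, "y": 0, "z": 0, "roll": 0.1, "fingers": 0}, {"x": 0.0, "y": 0, "z": 0, "roll": 0.1, "fingers": 0}, {"x": 0.0, "y": 0, "z": 0, "roll": 0.1, "fingers": 0}, {"x": 0.0, "y": 0, "z": 0, "roll": 0.1, "fingers": 0}, {"x": 0.0, "y": 0, "z": 0, "roll": 0.1, "fingers": 0}, {"x": 0.0, "y": 0, "z": 0, "roll": 0.1, "fingers": 0}, {"x": 0.0, "y": 0, "z": 0, "roll": 0.1, "fingers": 0}, {"x": 0.0, "y": 0, "z": 0, "roll": 0.1, "fingers": 0}])

```text
clock: 5.78
eef_pos: [0.5581, 0.0864, 0.0999]
tool_rot: [0.424, 0.575, -0.42, 0.559]
ft_force: [-1.8, 1.1, -6.7]
grip_width: 0.0147
```

```bash
python3 -c "
from h import *
plan([.5577,.0858,.099],-164.6)"
```

```text
clock 5.7833 tcp [0.5581 0.0864 0.0999] jaw yaw 16.67 tilt x-axis [-0.0153  0.0182 -0.9997] grip 0.0147 F [-1.8  1.1 -6.7]
q [ 0.143  0.464 -0.026  1.093  0.02   1.422] shift in tool xyz [ 0.0009 -0.0005  0.0004] roll 0.0222
```

>>> arm_command(motion=[{"x": 0, "y": 0, "z": 0, "roll": 0.02, "fingers": 0}, {"x": 0.0, "y": 0, "z": 0, "roll": 0, "fingers": 0}])

```text
clock: 5.95
eef_pos: [0.5581, 0.0863, 0.0999]
tool_rot: [0.43, 0.571, -0.426, 0.554]
ft_force: [-1.4, -0.9, -6.2]
grip_width: 0.015
```

```bash
python3 -c "
from h import *
plan([.5577,.0858,.099],-164.6)
snap('side','s2.png')"
```

```text
clock 5.95 tcp [0.5581 0.0863 0.0999] jaw yaw 15.42 tilt x-axis [-0.015   0.0182 -0.9997] grip 0.015 F [-1.4 -0.9 -6.2]
q [ 0.143  0.464 -0.026  1.093  0.02   1.444] shift in tool xyz [ 0.0009 -0.0005  0.0004] roll 0.0004
```

View pics/s2.png

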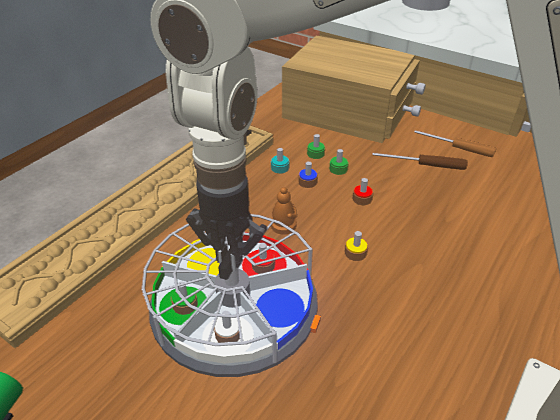

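The blue bay (disc at 281,307) now sits in the opening beside the orange block. I'll release, rise and check.

>>> arm_command(motion=[{"x": 0, "y": 0, "z": 0, "roll": 0, "fingers": 0.5}, {"x": 0.0, "y": 0, "z": 0, "roll": 0, "fingers": 0.5}, {"x": 0, "y": 0, "z": 0, "roll": 0, "fingers": 0.5}, {"x": -0.03, "y": 0, "z": 0, "roll": 0, "fingers": 0.5}, {"x": -0.04, "y": 0, "z": 0, "roll": 0, "fingers": 0.5}, {"x": -0.04, "y": 0, "z": 0, "roll": 0, "fingers": 0.5}])

```text
clock: 6.5
eef_pos: [0.556, 0.0834, 0.2077]
tool_rot: [0.425, 0.575, -0.428, 0.553]
ft_force: [1.2, -0.3, 0.6]
grip_width: 0.0426
```

```bash
python3 - <<'E'
from h import *
plan([.638,-.2862,.2])
c=snap('side','s3.png')
hsv=cv2.cvtColor(c['frame'],cv2.COLOR_RGB2HSV)
m=np.zeros(hsv.shape[:2],np.uint8);m[285:327,254:306]=cv2.inRange(hsv,(110,140,60),(130,255,255))[285:327,254:306]
l,n=cv2.connectedComponents(m)
k,l,st,ce=cv2.connectedComponentsWithStats(m);i=1+np.argmax(st[1:,4])
q=np.array([ray(c,x,y,.024)[:2] for y,x in np.argwhere(l==i)]).astype(np.float32)
cc,r=cv2.minEnclosingCircle(q);d=np.array(cc)-[.5577,.0859];print(cc,r,np.hypot(*d),np.degrees(np.arctan2(d[1],d[0])),q.mean(0))
cv2.imwrite('pics/s3c.png',cv2.resize(c['frame'][200:380,130:340],None,fx=3.2,fy=3.2,interpolation=2)[:,:,::-1])
print('load',np.array([.5577,.0859])+.088*np.array([np.cos(np.radians(-164.6)),np.sin(np.radians(-164.6))]))
E
```

```text
clock 6.5 tcp [0.556  0.0834 0.2077] jaw yaw 15.81 tilt x-axis [-0.0276  0.0157 -0.9995] grip 0.0426 F [ 1.2 -0.3  0.6]
q [0.139 0.395 0.16  1.36  0.019 1.433] shift in tool xyz [-3.000e-04 -2.160e-02  3.781e-01] 
(0.4679005444049835, 0.06502743065357208) 0.04713020101189613 0.09219330982388459 -166.9147805866916 [0.46935678 0.06216534]
load [0.4728596  0.06253106]
```

View pics/s3c.png

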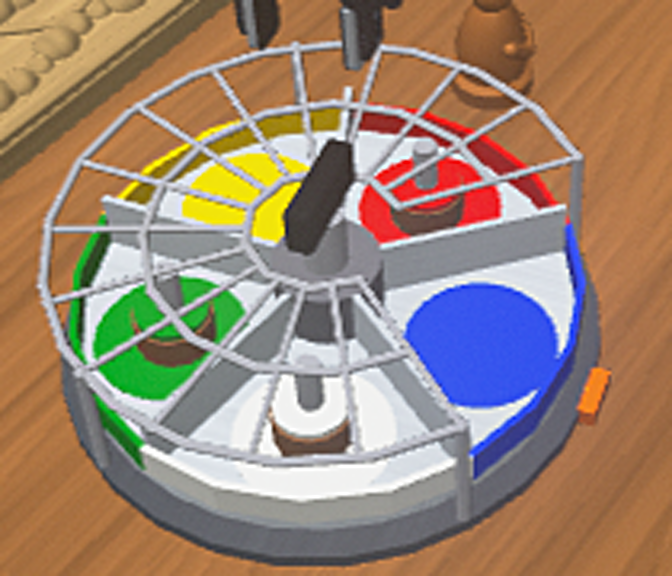

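The blue bay is centred: disc at (281,307) in the image, centroid (0.469, 0.062) m against the load point (0.473, 0.063). Next I go to the blue drum.

>>> arm_command(motion=[{"x": 0, "y": -0.002, "z": 0.04, "roll": 0, "fingers": 0.5}, {"x": 0, "y": -0.002, "z": 0.04, "roll": 0, "fingers": 0.5}, {"x": 0, "y": -0.002, "z": 0.04, "roll": 0, "fingers": 0.5}, {"x": 0, "y": -0.002, "z": 0.04, "roll": 0, "fingers": 0.5}, {"x": 0, "y": -0.002, "z": 0.04, "roll": 0, "fingers": 0.5}, {"x": 0, "y": -0.002, "z": 0.04, "roll": 0, "fingers": 0.5}, {"x": 0, "y": -0.002, "z": 0.04, "roll": 0, "fingers": 0.5}, {"x": 0, "y": -0.002, "z": 0.04, "roll": 0, "fingers": 0.5}, {"x": 0, "y": -0.002, "z": 0.03, "roll": 0, "fingers": 0.5}, {"x": 0, "y": 0, "z": 0, "roll": 0, "fingers": 0.5}])

```text
clock: 7.38
eef_pos: [0.6541, -0.2687, 0.2296]
tool_rot: [0.431, 0.563, -0.412, 0.573]
ft_force: [-0.7, 1.2, -0.9]
grip_width: 0.0425
```

```bash
python3 -c "
from h import *
plan([.638,-.2862,.13])
snap('wrist','w4.png')"
```

```text
clock 7.3833 tcp [ 0.6541 -0.2687  0.2296] jaw yaw 16.8 tilt x-axis [ 0.0277  0.0133 -0.9995] grip 0.0425 F [-0.7  1.2 -0.9]
q [-0.4    0.673  0.673  1.55   0.023  0.878] shift in tool xyz [ 0.0988 -0.0235  0.0125]
```

View pics/w4.png

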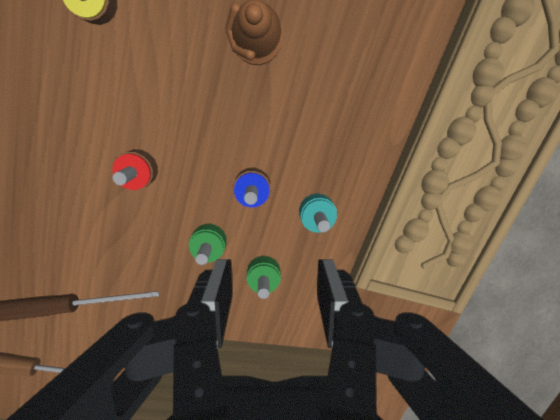

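The wrist view shows the blue drum at (252,189), turquoise at (319,214), green at (207,245) and (263,277), and red at (132,172). I'll refine its position here.

```bash
python3 - <<'E'
from h import *
c=dict(np.load('pics/w4.png.npz'))
print(ray(c,252,187.5,.024),ray(c,251,198,.054))
h=cv2.cvtColor(c['frame'],cv2.COLOR_RGB2HSV);m=cv2.inRange(h,(110,140,60),(130,255,255));p=np.argwhere(m[150:230,220:290]);print((p.min(0)+p.max(0))/2+[150,220])
plan([.638,-.2862,.13])
E
```

```text
[ 0.63882512 -0.28349549  0.024     ] [ 0.63970468 -0.28656203  0.054     ]
[189.5 251. ]
clock 7.4333 tcp [ 0.654  -0.2666  0.2299] jaw yaw 16.86 tilt x-axis [ 0.0277  0.0148 -0.9995] grip 0.043 F [-0.4 -0.4  0.8]
q [-0.398  0.671  0.67   1.55   0.024  0.879] shift in tool xyz [ 0.0991 -0.0241  0.0148]
```

>>> arm_command(motion=[{"x": 0.033, "y": -0.02, "z": 0.012, "roll": 0, "fingers": 0.5}, {"x": 0.033, "y": 0, "z": 0, "roll": 0, "fingers": 0.5}, {"x": 0.02, "y": 0, "z": 0, "roll": 0, "fingers": 0.5}, {"x": 0, "y": 0, "z": 0, "roll": 0, "fingers": 0.5}])

```text
clock: 7.77
eef_pos: [0.6442, -0.2823, 0.1472]
tool_rot: [0.432, 0.559, -0.409, 0.577]
ft_force: [-0.1, 0.3, -0.2]
grip_width: 0.0428
```

```bash
python3 -c "
from h import *
plan([.638,-.2862,.031])"
```

```text
clock 7.7667 tcp [ 0.6442 -0.2823  0.1472] jaw yaw 16.99 tilt x-axis [ 0.0395  0.0113 -0.9992] grip 0.0428 F [-0.1  0.3 -0.2]
q [-0.424  0.67   0.456  1.325  0.027  0.85 ] shift in tool xyz [ 0.1158 -0.0118  0.0018]
```

>>> arm_command(motion=[{"x": 0.03, "y": -0.008, "z": 0.003, "roll": 0, "fingers": 0.5}, {"x": 0.03, "y": 0, "z": 0, "roll": 0, "fingers": 0.5}, {"x": 0, "y": 0, "z": 0, "roll": 0, "fingers": 0.5}])

```text
clock: 8.02
eef_pos: [0.6424, -0.2841, 0.091]
tool_rot: [0.432, 0.558, -0.407, 0.58]
ft_force: [-0.9, 1.0, -1.7]
grip_width: 0.0419
```

```bash
python3 -c "
from h import *
plan([.6385,-.286,.031])"
```

```text
clock 8.0167 tcp [ 0.6424 -0.2841  0.091 ] jaw yaw 17.29 tilt x-axis [ 0.0464  0.0096 -0.9989] grip 0.0419 F [-0.9  1.  -1.7]
q [-0.428  0.694  0.351  1.189  0.028  0.841] shift in tool xyz [ 0.0598 -0.0071  0.0004]
```

>>> arm_command(motion=[{"x": 0.025, "y": -0.006, "z": 0.001, "roll": 0, "fingers": 0.5}, {"x": 0.025, "y": 0, "z": 0, "roll": 0, "fingers": 0.5}, {"x": 0, "y": 0, "z": 0, "roll": 0, "fingers": 0.5}])

```text
clock: 8.27
eef_pos: [0.6436, -0.2846, 0.0482]
tool_rot: [0.431, 0.556, -0.404, 0.585]
ft_force: [-0.4, 1.4, -0.6]
grip_width: 0.0429
```

```bash
python3 -c "
from h import *
plan([.6385,-.286,.031])
snap('scene','c5.png')
im=cv2.imread('pics/c5.png');cv2.imwrite('pics/c5c.png',cv2.resize(im[110:250,110:290],None,fx=4,fy=4,interpolation=2))"
```

```text
clock 8.2667 tcp [ 0.6436 -0.2846  0.0482] jaw yaw 17.58 tilt x-axis [ 0.055   0.0066 -0.9985] grip 0.0429 F [-0.4  1.4 -0.6]
q [-0.429  0.723  0.287  1.087  0.029  0.836] shift in tool xyz [ 0.0169 -0.0062 -0.0004]
```

View pics/c5c.png

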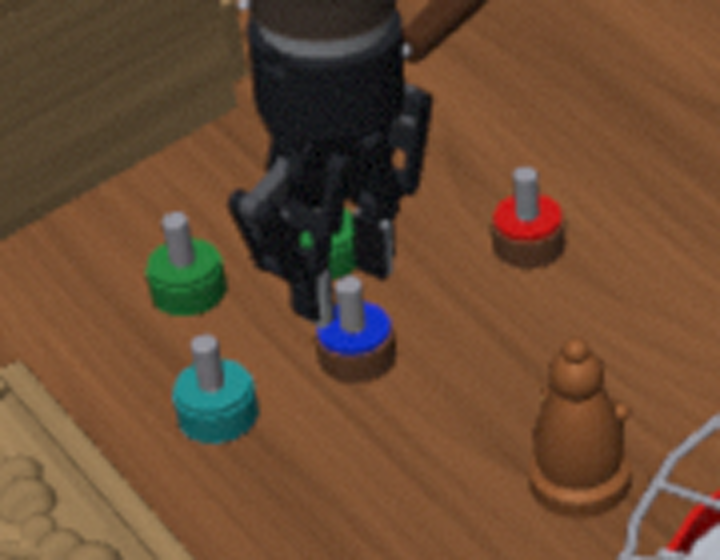

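```bash
python3 -c "
from h import *
c=dict(np.load('pics/c5.png.npz'))
print((proj(c,[[.6436,-.2846,.0482],[.6385,-.286,.054],[.6385,-.286,.024]])-[110,110])*4)
for n in ['scene']:
  print(ray(c,110+349/4,110+285/4,.054),ray(c,110+354/4,110+330/4,.024))"
```

```text
[[341.44586981 297.58964189]
 [346.89171802 284.2972831 ]
 [352.34273241 325.1993992 ]]
[ 0.63793237 -0.28480037  0.054     ] [ 0.63995032 -0.28214322  0.024     ]
```

>>> arm_command(motion=[{"x": 0.016, "y": -0.006, "z": -0.001, "roll": 0, "fingers": 0.5}, {"x": 0.003, "y": 0, "z": 0, "roll": 0, "fingers": 0.5}])

```text
clock: 8.48
eef_pos: [0.644, -0.2862, 0.039]
tool_rot: [0.431, 0.552, -0.403, 0.589]
ft_force: [-0.5, 1.3, -1.0]
grip_width: 0.0426
```

```bash
python3 -c "
from h import *
plan([.638,-.285,.031])"
```

```text
clock 8.4833 tcp [ 0.644  -0.2862  0.039 ] jaw yaw 17.74 tilt x-axis [ 0.0664  0.0016 -0.9978] grip 0.0426 F [-0.5  1.3 -1. ]
q [-0.431  0.724  0.261  1.049  0.029  0.832] shift in tool xyz [ 0.0076 -0.0058 -0.0031]
```

>>> arm_command(motion=[{"x": 0.01, "y": -0.008, "z": -0.004, "roll": 0, "fingers": 0.5}, {"x": 0.0, "y": 0, "z": 0, "roll": 0, "fingers": 0.5}])

```text
clock: 8.65
eef_pos: [0.6394, -0.2852, 0.0347]
tool_rot: [0.431, 0.55, -0.401, 0.592]
ft_force: [-1.4, -0.1, -0.9]
grip_width: 0.0424
```

```bash
python3 -c "
from h import *
plan([.638,-.285,.031])"
```

```text
clock 8.65 tcp [ 0.6394 -0.2852  0.0347] jaw yaw 17.84 tilt x-axis [ 0.0737 -0.0013 -0.9973] grip 0.0424 F [-1.4 -0.1 -0.9]
q [-0.432  0.713  0.228  1.019  0.03   0.829] shift in tool xyz [ 0.0036 -0.0015 -0.0007]
```

>>> arm_command(motion=[{"x": 0.009, "y": 0, "z": 0, "roll": 0, "fingers": 0.5}, {"x": 0.0, "y": 0, "z": 0, "roll": 0, "fingers": 0}, {"x": 0, "y": 0, "z": 0, "roll": 0, "fingers": 0}, {"x": 0, "y": 0, "z": 0, "roll": 0, "fingers": 0}, {"x": 0, "y": 0, "z": 0, "roll": 0, "fingers": 0}])

```text
clock: 9.07
eef_pos: [0.6466, -0.2872, 0.0353]
tool_rot: [0.432, 0.545, -0.4, 0.597]
ft_force: [-0.2, 0.8, -1.5]
grip_width: 0.0115
```

```bash
python3 -c "
from h import *
plan([.638,-.285,.031])
snap('scene','c6.png')
im=cv2.imread('pics/c6.png');cv2.imwrite('pics/c6c.png',cv2.resize(im[110:250,110:290],None,fx=4,fy=4,interpolation=2))"
```

```text
clock 9.0667 tcp [ 0.6466 -0.2872  0.0353] jaw yaw 17.94 tilt x-axis [ 0.0864 -0.0074 -0.9962] grip 0.0115 F [-0.2  0.8 -1.5]
q [-0.431  0.716  0.234  1.008  0.029  0.83 ] shift in tool xyz [ 0.0035 -0.0078 -0.0049]
```

View pics/c6c.png

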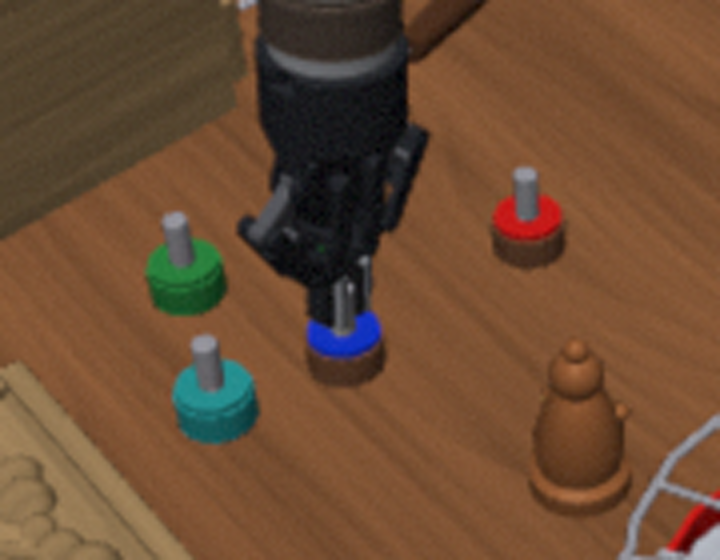

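>>> arm_command(motion=[{"x": -0.03, "y": 0, "z": 0, "roll": 0, "fingers": 0}, {"x": -0.04, "y": 0, "z": 0, "roll": 0, "fingers": 0}])

```text
clock: 9.28
eef_pos: [0.6345, -0.2835, 0.0944]
tool_rot: [0.431, 0.552, -0.401, 0.59]
ft_force: [0.7, -0.4, -0.3]
grip_width: 0.0116
```

```bash
python3 -c "
from h import *
plan([.4725,.0625,.22])
snap('scene','c7.png')
im=cv2.imread('pics/c7.png');cv2.imwrite('pics/c7c.png',cv2.resize(im[70:250,110:310],None,fx=3.3,fy=3.3,interpolation=2))
snap('side','s7.png')
im=cv2.imread('pics/s7.png');cv2.imwrite('pics/s7c.png',cv2.resize(im[80:260,210:410],None,fx=3.3,fy=3.3,interpolation=2))"
```

```text
clock 9.2833 tcp [ 0.6345 -0.2835  0.0944] jaw yaw 17.91 tilt x-axis [ 0.0675  0.0018 -0.9977] grip 0.0116 F [ 0.7 -0.4 -0.3]
q [-0.433  0.659  0.293  1.145  0.03   0.826] shift in tool xyz [-0.1356 -0.0395 -0.3765]
```

View pics/c7c.png

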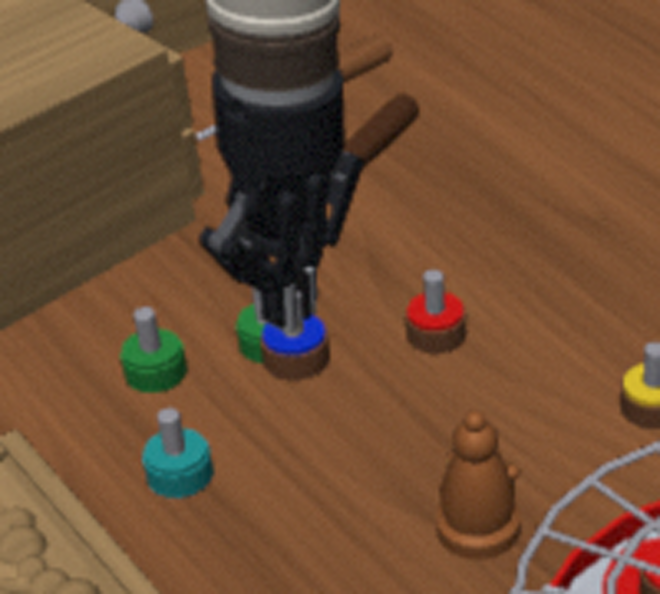

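View pics/s7c.png

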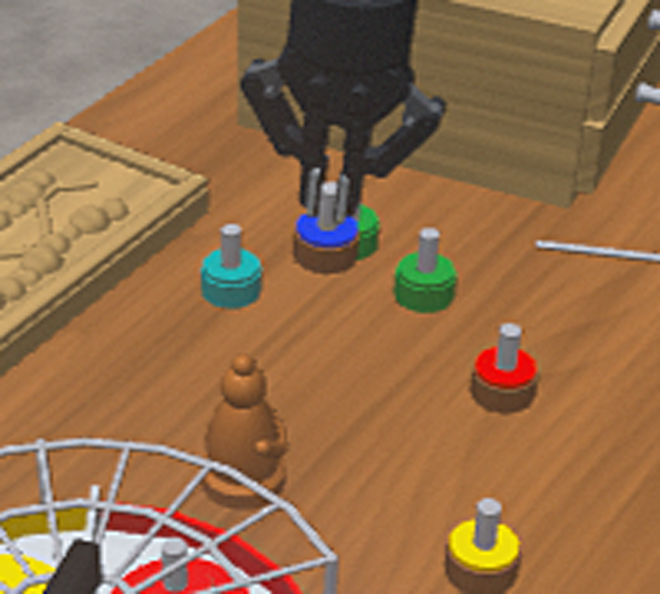

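The drum is lifted and upright, at (198,174) in the scene view and (309,151) in the side view. The shaft is between the pads, though near their front edge. I lift on gently.

>>> arm_command(motion=[{"x": -0.035, "y": 0, "z": 0, "roll": 0, "fingers": 0}, {"x": -0.035, "y": 0, "z": 0, "roll": 0, "fingers": 0}, {"x": -0.035, "y": 0, "z": 0, "roll": 0, "fingers": 0}])

```text
clock: 9.63
eef_pos: [0.6265, -0.2832, 0.201]
tool_rot: [0.431, 0.553, -0.401, 0.59]
ft_force: [1.0, -0.2, -1.5]
grip_width: 0.012
```

```bash
python3 - <<'E'
from h import *
plan([.4725,.0625,.22])
o,R=axes()
for n in ['scene','side']:
    c=snap(n,n+'8.png')
    h=cv2.cvtColor(c['frame'],cv2.COLOR_RGB2HSV);m=cv2.inRange(h,(112,160,80),(130,255,255));m[:60]=0
    k,l,st,ce=cv2.connectedComponentsWithStats(m)
    for i in range(1,k):
        if st[i,4]>60: print(n,st[i],ce[i],ray(c,st[i][0]+st[i][2]/2-.5,st[i][1]+st[i][3]/2-.5,o['eef_pos'][2]-.035+.022).round(4))
    print(proj(c,o['eef_pos']))
E
```

```text
clock 9.6333 tcp [ 0.6265 -0.2832  0.201 ] jaw yaw 17.9 tilt x-axis [ 0.0665  0.0027 -0.9978] grip 0.012 F [ 1.  -0.2 -1.5]
q [-0.438  0.591  0.454  1.375  0.031  0.822] shift in tool xyz [-0.0283 -0.039  -0.3759] 
scene [187 123  20  12 145] [197.0137931  129.31724138] [ 0.6248 -0.2834  0.188 ]
scene [340 217  62  27 443] [370.06772009 228.1738149 ] [0.5588 0.1295 0.188 ]
scene [349 233  36  25 417] [366.82014388 241.34292566] [0.5877 0.1481 0.188 ]
[[195.1657116  123.46708633]]
side [305 103  19  10 122] [313.7295082 107.7295082] [ 0.6365 -0.2977  0.188 ]
side [ 256  270   57   79 1594] [283.58406524 307.14178168] [0.3919 0.1684 0.188 ]
[[314.64686503 106.20532995]]
```

>>> arm_command(motion=[{"x": -0.01, "y": -0.004, "z": -0.02, "roll": 0, "fingers": 0}, {"x": -0.01, "y": -0.004, "z": -0.035, "roll": 0, "fingers": 0}, {"x": 0, "y": -0.004, "z": -0.04, "roll": 0, "fingers": 0}, {"x": 0, "y": -0.004, "z": -0.04, "roll": 0, "fingers": 0}, {"x": 0, "y": -0.004, "z": -0.04, "roll": 0, "fingers": 0}, {"x": 0, "y": -0.004, "z": -0.04, "roll": 0, "fingers": 0}, {"x": 0, "y": -0.004, "z": -0.04, "roll": 0, "fingers": 0}, {"x": 0, "y": -0.004, "z": -0.04, "roll": 0, "fingers": 0}, {"x": 0, "y": -0.004, "z": -0.03, "roll": 0, "fingers": 0}, {"x": 0, "y": 0, "z": -0.02, "roll": 0, "fingers": 0}, {"x": 0, "y": 0, "z": 0, "roll": 0, "fingers": 0}])

```text
clock: 10.65
eef_pos: [0.4836, 0.041, 0.2072]
tool_rot: [0.434, 0.546, -0.402, 0.594]
ft_force: [0.0, -0.8, -1.5]
grip_width: 0.0118
```

```bash
python3 - <<'E'
from h import *
plan([.4725,.0625,.12])
c=snap('side','s9.png')
E
```

```text
clock 10.65 tcp [0.4836 0.041  0.2072] jaw yaw 17.54 tilt x-axis [ 0.0815 -0.0042 -0.9967] grip 0.0118 F [ 0.  -0.8 -1.5]
q [ 0.092  0.161 -0.163  1.166 -0.012  1.357] shift in tool xyz [ 0.0859 -0.0108 -0.0263]
```

View pics/s9.png

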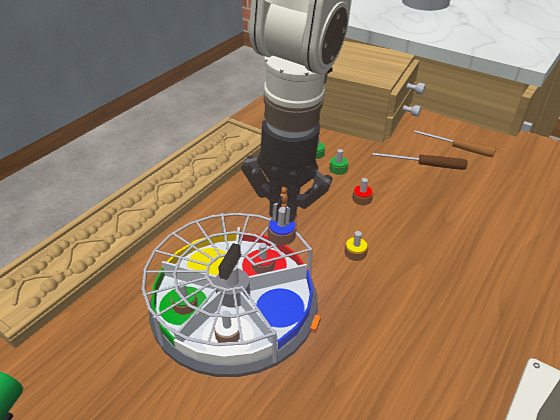

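The drum hangs upright with its cap at (282,228), above the bay and slightly away from the load point. I'll correct the position and go down.

>>> arm_command(motion=[{"x": 0.0, "y": -0.005, "z": -0.022, "roll": 0, "fingers": 0}, {"x": 0.03, "y": -0.004, "z": -0.004, "roll": 0, "fingers": 0}, {"x": 0.03, "y": 0, "z": 0, "roll": 0, "fingers": 0}, {"x": 0, "y": 0, "z": 0, "roll": 0, "fingers": 0}])

```text
clock: 11.03
eef_pos: [0.4761, 0.0605, 0.1455]
tool_rot: [0.435, 0.542, -0.402, 0.596]
ft_force: [-0.8, 0.0, -1.8]
grip_width: 0.0118
```

```bash
python3 - <<'E'
from h import *
plan([.472,.0625,.075])
o,R=axes()
for n in ['scene','side']:
    c=snap(n,n+'10.png')
    print(proj(c,[o['eef_pos'],[.472,.0625,.024]]).round(0))
s=cv2.imread('pics/side10.png');t=cv2.imread('pics/scene10.png')
f=lambda i:cv2.resize(i,None,fx=2.2,fy=2.2,interpolation=2)
cv2.imwrite('pics/m10.png',np.hstack([f(s[180:360,180:350]),f(t[140:320,250:430])]))
E
```

```text
clock 11.0333 tcp [0.4761 0.0605 0.1455] jaw yaw 17.42 tilt x-axis [ 0.0892 -0.0064 -0.996 ] grip 0.0118 F [-0.8  0.  -1.8]
q [ 0.138  0.193 -0.294  0.996 -0.019  1.406] shift in tool xyz [ 0.0698 -0.0092 -0.0054] 
[[371. 204.]
 [365. 248.]]
[[279. 256.]
 [280. 307.]]
```

View pics/m10.png

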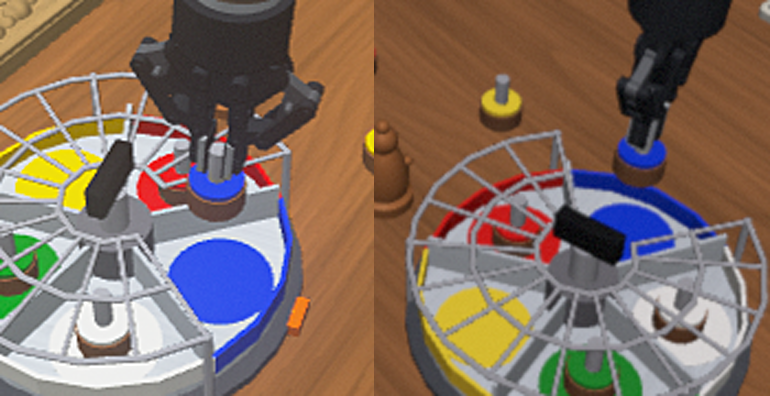

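>>> arm_command(motion=[{"x": 0.035, "y": -0.008, "z": -0.004, "roll": 0, "fingers": 0}, {"x": 0.022, "y": 0, "z": 0, "roll": 0, "fingers": 0}, {"x": 0, "y": 0, "z": 0, "roll": 0, "fingers": 0}])

```text
clock: 11.38
eef_pos: [0.4823, 0.0603, 0.0973]
tool_rot: [0.441, 0.536, -0.398, 0.6]
ft_force: [0.0, -0.1, -1.1]
grip_width: 0.0117
```

```bash
python3 - <<'E'
from h import *
plan([.473,.0625,.062])
E
```

```text
clock 11.3833 tcp [0.4823 0.0603 0.0973] jaw yaw 17.17 tilt x-axis [ 0.108  -0.0049 -0.9941] grip 0.0117 F [ 0.  -0.1 -1.1]
q [ 0.137  0.243 -0.372  0.848 -0.02   1.409] shift in tool xyz [ 0.0341 -0.0118 -0.0061]
```

>>> arm_command(motion=[{"x": 0.02, "y": -0.013, "z": -0.006, "roll": 0, "fingers": 0}, {"x": 0.014, "y": -0.002, "z": 0, "roll": 0, "fingers": 0}])

```text
clock: 11.55
eef_pos: [0.4755, 0.0608, 0.0669]
tool_rot: [0.444, 0.533, -0.397, 0.601]
ft_force: [-0.7, -0.3, -1.9]
grip_width: 0.0117
```

```bash
python3 - <<'E'
from h import *
plan([.473,.0625,.055])
for n in ['scene','side']: c=snap(n,n+'11.png')
s=cv2.imread('pics/side11.png');t=cv2.imread('pics/scene11.png')
f=lambda i:cv2.resize(i,None,fx=2.2,fy=2.2,interpolation=2)
cv2.imwrite('pics/m11.png',np.hstack([f(s[180:360,180:350]),f(t[140:320,250:430])]))
E
```

```text
clock 11.55 tcp [0.4755 0.0608 0.0669] jaw yaw 17.02 tilt x-axis [ 0.1177 -0.0041 -0.993 ] grip 0.0117 F [-0.7 -0.3 -1.9]
q [ 0.14   0.265 -0.441  0.749 -0.02   1.415] shift in tool xyz [ 0.0115 -0.0032 -0.0028]
```

View pics/m11.png

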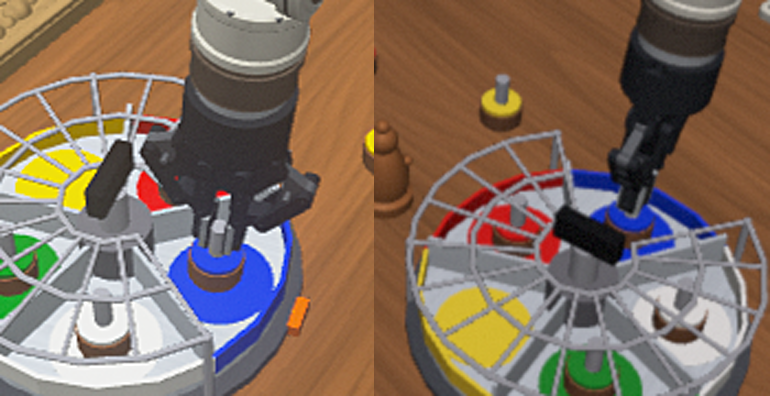

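The drum is just above the blue disc, near its centre at (278,304) in the side view. I lower it in small steps and watch the force.

>>> arm_command(motion=[{"x": 0.006, "y": 0, "z": 0, "roll": 0, "fingers": 0}, {"x": 0.003, "y": 0, "z": 0, "roll": 0, "fingers": 0}])

```text
clock: 11.82
eef_pos: [0.4825, 0.0606, 0.0623]
tool_rot: [0.446, 0.53, -0.395, 0.603]
ft_force: [0.3, -0.3, -1.4]
grip_width: 0.0116
```

>>> arm_command(motion=[{"x": 0.004, "y": 0, "z": 0, "roll": 0, "fingers": 0}])

```text
clock: 11.9
eef_pos: [0.485, 0.0606, 0.0599]
tool_rot: [0.447, 0.529, -0.394, 0.604]
ft_force: [0.2, 0.7, -1.0]
grip_width: 0.0116
```

>>> arm_command(motion=[{"x": 0.004, "y": -0.009, "z": -0.003, "roll": 0, "fingers": 0}, {"x": 0.003, "y": -0.003, "z": 0, "roll": 0, "fingers": 0}])

```text
clock: 12.07
eef_pos: [0.4851, 0.0612, 0.0587]
tool_rot: [0.453, 0.522, -0.389, 0.609]
ft_force: [-7.2, -0.8, 14.5]
grip_width: 0.0121
```

```bash
python3 - <<'E'
from h import *
plan([.473,.0625,.055])
for n in ['side']: c=snap(n,n+'12.png')
s=cv2.imread('pics/side12.png')
cv2.imwrite('pics/m12.png',cv2.resize(s[230:350,220:340],None,fx=5,fy=5,interpolation=2)[:600])
E
```

```text
clock 12.0667 tcp [0.4851 0.0612 0.0587] jaw yaw 16.92 tilt x-axis [ 1.526e-01 -6.000e-04 -9.883e-01] grip 0.0121 F [-7.2 -0.8 14.5]
q [ 0.139  0.272 -0.465  0.683 -0.022  1.416] shift in tool xyz [ 0.0018 -0.0116 -0.0049]
```

View pics/m12.png

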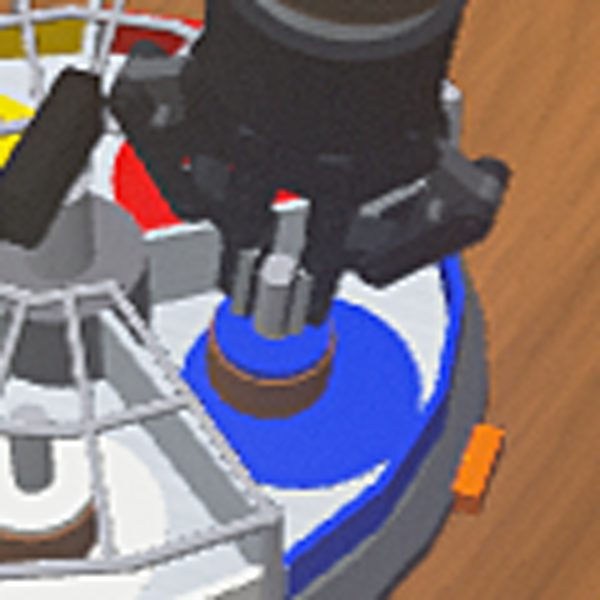

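Contact (14.5 N up), with the drum standing in the blue bay close to the disc. I release and let it settle.

>>> arm_command(motion=[{"x": 0, "y": 0, "z": 0, "roll": 0, "fingers": 0.2}, {"x": 0, "y": 0, "z": 0, "roll": 0, "fingers": 0.4}, {"x": 0, "y": 0, "z": 0, "roll": 0, "fingers": 0.4}, {"x": 0, "y": 0, "z": 0, "roll": 0, "fingers": 0.4}])

```text
clock: 12.45
eef_pos: [0.4897, 0.0614, 0.0633]
tool_rot: [0.455, 0.519, -0.386, 0.612]
ft_force: [-0.8, 0.2, -0.2]
grip_width: 0.0342
```

```bash
python3 - <<'E'
from h import *
plan([.473,.0625,.055])
for n in ['side']: c=snap(n,n+'13.png')
s=cv2.imread('pics/side13.png')
cv2.imwrite('pics/m13.png',cv2.resize(s[230:350,220:340],None,fx=5,fy=5,interpolation=2)[:600])
E
```

```text
clock 12.45 tcp [0.4897 0.0614 0.0633] jaw yaw 16.93 tilt x-axis [ 1.623e-01  2.000e-04 -9.867e-01] grip 0.0342 F [-0.8  0.2 -0.2]
q [ 0.138  0.267 -0.458  0.684 -0.022  1.416] shift in tool xyz [ 0.0055 -0.0167 -0.0062]
```

View pics/m13.png

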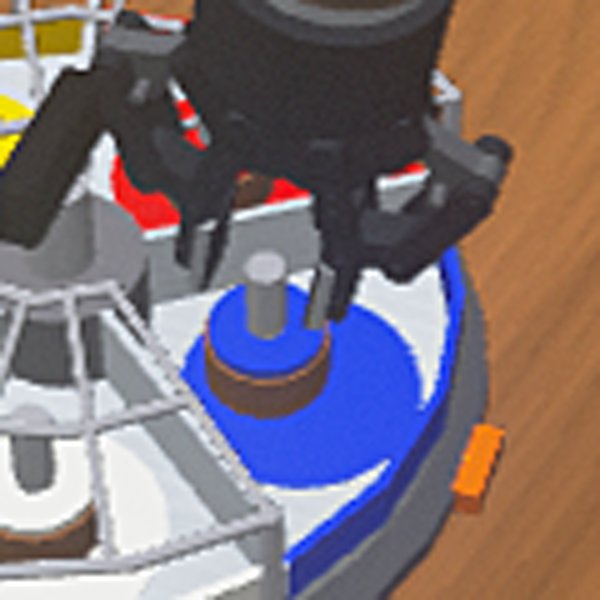

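The drum stands upright on the bay floor, free of both fingers. I retract along the tool axis.

>>> arm_command(motion=[{"x": -0.02, "y": 0, "z": 0, "roll": 0, "fingers": 0.4}, {"x": -0.03, "y": 0, "z": 0, "roll": 0, "fingers": 0.4}, {"x": -0.04, "y": 0, "z": 0, "roll": 0, "fingers": 0.4}, {"x": -0.04, "y": 0, "z": 0, "roll": 0, "fingers": 0.4}, {"x": -0.04, "y": 0, "z": 0, "roll": 0, "fingers": 0.4}, {"x": 0, "y": 0, "z": 0, "roll": 0, "fingers": 0.4}, {"x": 0, "y": 0, "z": 0, "roll": 0, "fingers": 0.4}])

```text
clock: 13.08
eef_pos: [0.4581, 0.0609, 0.2346]
tool_rot: [0.452, 0.523, -0.389, 0.609]
ft_force: [0.1, 0.1, -1.5]
grip_width: 0.0343
```

```bash
python3 - <<'E'
from h import *
plan([.473,.0625,.2])
c=snap('side','side14.png'); snap('scene','scene14.png')
s=cv2.imread('pics/side14.png');t=cv2.imread('pics/scene14.png')
f=lambda i:cv2.resize(i,None,fx=2.2,fy=2.2,interpolation=2)
cv2.imwrite('pics/m14.png',np.hstack([f(s[160:360,160:350]),f(t[140:340,255:420])]))
h=cv2.cvtColor(c['frame'],cv2.COLOR_RGB2HSV);m=cv2.inRange(h,(110,140,60),(130,255,255))
m[:,:255]=0; k,l,st,ce=cv2.connectedComponentsWithStats(m);print([ (s,c_) for s,c_ in zip(st,ce) if s[4]>40])
g0=dict(np.load('pics/s3.png.npz'))['frame'].astype(int)
d=np.abs(c['frame'].astype(int)-g0).max(2)>60; ys,xs=np.nonzero(d[200:380,140:330]);print('changed px',len(xs),np.percentile(xs+140,[1,99]),np.percentile(ys+200,[1,99]))
E
```

```text
clock 13.0833 tcp [0.4581 0.0609 0.2346] jaw yaw 16.9 tilt x-axis [ 0.1508 -0.0014 -0.9886] grip 0.0343 F [ 0.1  0.1 -1.5]
q [ 0.148  0.046 -0.229  1.146 -0.024  1.425] shift in tool xyz [0.0364 0.0096 0.0012] 
[(array([     0,      0,    560,    420, 233695], dtype=int32), array([279.45858919, 208.85309485])), (array([ 256,  270,   57,   79, 1505], dtype=int32), array([285.93023256, 309.95083056]))]
changed px 1347 [188.38 328.  ] [200. 312.]
```

View pics/m14.png

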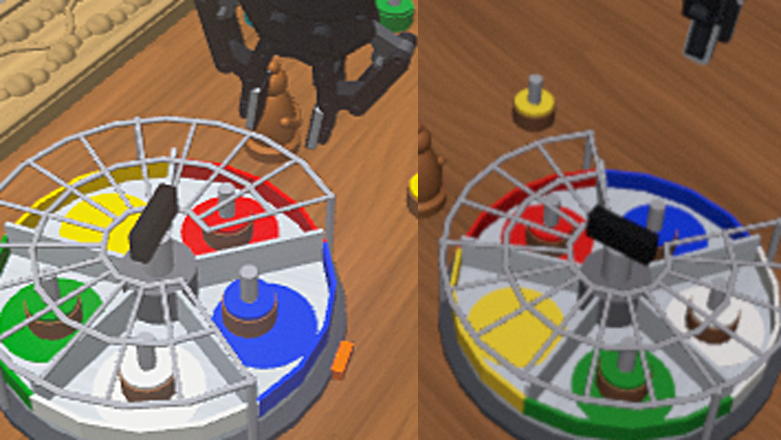

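```bash
python3 - <<'E'
from h import *
c=dict(np.load('pics/side14.png.npz'))
p=ray(c,273.6,292,.048);print(p, np.hypot(*(p[:2]-[.4729,.0625])))
print('shaft top',ray(c,160+249/2.2,160+270/2.2,.078))
c2=dict(np.load('pics/scene14.png.npz'));print('scene shaft top',ray(c2,255+(656-418)/2.2,140+203/2.2,.078))
# yellow/green disc change relative to after-turn frame => turntable angle
a=dict(np.load('pics/s3.png.npz'))['frame'].astype(int);b=c['frame'].astype(int)
d=np.abs(a-b).max(2)>50;print('green/white/yellow side changes',d[280:380,140:255].sum(),'blue rim',d[300:370,285:325].sum())
import workcell; workcell.job_done()
E
```

```text
[0.48842074 0.05839159 0.048     ] 0.016055290623159565
shaft top [0.48573291 0.06286462 0.078     ]
scene shaft top [0.48684289 0.06197038 0.078     ]
green/white/yellow side changes 31 blue rim 9
the job is handed in; nothing more can be done
```

I turned the carousel by its bar about 73° clockwise until the blue bay was centred in the guard's opening. I then took the blue-capped drum by its shaft, stood it in that bay, let go and backed off. I handed the job in at about 13 s of the 58 s allowed.

**Last checks:**
- **Drum:** it stands shaft up, about 13–16 mm from the bay centre (limit 50 mm). Both cameras agree on where the shaft top is to about 1 mm, which fits a drum flat on the bay floor.
- **Bay:** after the turn its centre measured about 4 mm from the load point (limit 18 mm). Almost no pixels around the turntable changed between then and the end.
- **Other objects:** the carving still stands and the yellow drum looks unmoved. The red drum was where it began when last seen, during the carry. I made no final measurement of either drum.
- **Robot:** the gripper ended about 0.23 m above the bench, touching nothing.

**What did not go cleanly:**
- The tool's tilt drifted to about 9° during the job, so the drum met the floor slightly tilted (about 16 N). It settled upright when released.
- The grip on the shaft read 11.5 mm instead of 14 mm, so it was probably held near the pad edge. It did not slip.
- While the drum was held, the two cameras disagreed by about 12 mm on its position, because the fingers hid part of the cap.

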